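# Fit the two filter discs and snap down the cover of a dust-extraction filter head

### The job

Load the dust filter head on the workshop bench: lay the black coarse filter disc centred on the head's round seat, then the yellow-rimmed fine filter disc centred on top of it, letting go of each. Then take the blue cover by its knob, press it straight down between the two orange clips until they snap shut over its rim, and finish while still holding the cover and pressing it firmly down on the discs; do not let go. Leave the jar, the wooden bowl and the mallet where they are.

Things in the scene. Friction and masses are not known exactly. Their poses are not given: they have to be found in the camera images.
- head: Filter head, fixed: grey slab 130 (x) x 110 (y) x 12 mm high with a round aluminium seat in its middle, 40 mm diameter, top 24 mm above the bench. Origin: underside centre of the slab, on the bench below the seat's centre; z up; turned at most 0.5 rad. A hose spigot (18 mm) lies on its +x side. Orange clips stand at its +y and -y sides; above the slab the +x and -x sides are open for fingers.
- coarse: Coarse filter disc, loose and rigid: black with a steel mesh grid on its top face, 44 mm diameter, 10 mm thick, about 50 g. Origin: centre of its underside; z up. Starts flat on the bench.
- fine: Fine filter disc, loose and rigid: yellow rim with a white pleated face on top, 44 mm diameter, 10 mm thick, about 35 g. Origin: centre of its underside; z up. Starts flat on the bench.
- cover: Snap cover, loose, about 90 g, fits at any turn. Blue rim 60 mm diameter, 4 mm thick; on it a 48 mm step up to 8 mm; then an upright black knob, 22 mm diameter, from 8 to 44 mm. Origin: centre of its underside; z up. Starts knob up on the bench. Fully home over both discs its underside is 44 mm above the bench. Its rim meets the clips when the underside is about 56 mm above the bench.
- clip_left (a joint): Angle (rad) of the orange sprung clip at the head's +y side: 0 upright, grows as it is pushed outward; about 0.08 as the cover's rim passes, then back to 0. 16 mm wide, arm 34 mm from the seat's centre, top 64 mm above the bench. Its inward barb: tip 27 mm from the centre, flat underside at 49.5 mm, lead-in sloping up and out to 34 mm.
- clip_right (a joint): The same clip at the head's -y side. Pushing the cover through both clips takes about 10 to 15 N in all; the force drops suddenly when the rim's lower edge has passed the barb tips (the clips even draw the cover down), and rises again on the discs. Held with the fingers in line with the clips the cover stays level; otherwise one side may snap first: press on until both are back.
- wax_jar: Bystander: amber jar with a steel lid, 60 mm diameter, 60 mm high, standing; origin at the centre of its underside.
- turned_bowl: Bystander: small turned wooden bowl, 110 mm across, 45 mm high; origin at the centre of its underside.
- mallet: Bystander: wooden mallet lying on the bench; origin under its middle.
Things that resemble listed ones, but are neither listed nor needed, are in the scene too. Of the things shaped like the cover, the blue one is meant. Of the things that look like the head, the larger one is meant.

How it is judged:
By the outcome, as a careful person would: the job done as asked, in the order asked, and still so for the second after the job is handed in, while the arm keeps its last pose, push and grip.
It also fails if it takes over 69 s, if anything falls off the work surface, if the arm or the gripper's body presses on something with over 40 N, if the wrist force passes 120 N, or if a joint passes its speed limit or range.

### The arm

A 7-joint arm with a two-finger parallel gripper is mounted at the origin on the work surface. World frame = base frame: x ahead of the robot, y to its left, z up, the work surface at z = 0. Lengths are in m, angles in degrees, forces in N, time in s.
With the tool pointing down it reaches from about 0.4 to 0.925 m from the base axis. Payload 4.1 kg.
Tool frame: the origin (TCP) lies at the very end of the fingers, on their centre line; the grasp point (between the pads) lies 19 mm behind it; x points along the fingers, y is the direction in which the jaws open and shut, and the axes are right-handed (so a half turn about x gives the same grasp; the last joint's range is limited). The gripper opens to 85 mm and grips with 20 to 120 N. Pads are 22 mm wide; open, the fingers measure 114 mm over their backs; the gripper's body (76 mm by 85 mm) begins 54 mm behind the grasp point. The pads swing forward as they close: fully open they stand 13 mm farther back than shut.
Start: joints at [-76.375, 22.827, 2.584, 88.041, -1.071, 69.15, -2.905], TCP at [0.215, 0.614, 0.196] pointing down, gripper open.
Joint ranges: [-161.44, 161.44], [-28.35, 127.94], [-78.24, 83.42], [0, 140.83], [-78.03, 258.03], [13.02, 114.36], [-168.23, 168.23]. Speed limits (degrees/s): [147.25, 147.25, 180, 180, 180, 180, 180].

### API

Orientations are given as [roll, pitch, yaw] about the fixed x, y, z axes, in that order (R = Rz(yaw) Ry(pitch) Rx(roll)).
In Python, from plant import arm gives the robot as it stands. The module is installed in compiled form; this text tells all that it offers.
- The arm moves only by the tool play_rows, never from a script. Its argument "plan" is a list of rows, each an object with "dp": the shift along the tool's x, y, z in mm, a list of three; "rotation": the turn, a rotation vector about the tool's x, y, z in rad, a list of three. A call has 1 to 20 rows; each row shifts and turns the commanded pose from where the row before left it, along the tool's axes as they then stand; what a row does not reach is not made up. A row lasts 1/12 s, in which the tool goes at most 41.7 mm and 7.16 degrees, less where a joint would pass 70% of its speed; a pose out of reach is approached as far as the arm can. A call with a gripper value outside its range is refused whole. "claw" is the opening, from 0 (shut) to 1 (fully open), set as the call begins (left out, the last holds). The fingers move at their own pace and stop on an object; "newtons" is the grip in N (left out, the last holds). Time passes only in rows, so rows that do not move let the fingers close. It gives the time, the measured TCP pose, the force and the opening at its end, in the units of the state.
- arm.observe(): the state, without advancing time (a new reading comes with each control period).
- arm.camera(name): name is "scene" or "top" or "wrist"; returns (picture, depth): 400x640x3 uint8, red, green, blue; 400x640 float32, m along the optical axis (not along the pixel's ray), 0 where there is no reading.
- arm.camera_info(name): a dict with "fovy" (degrees; the focal length in pixels is half the picture's height over the tangent of half this angle, whatever the lens; pixels are square), "cx", "cy" (the principal point, pixels), "dist" ([k1, k2, p1, p2, k3] as OpenCV has them; the pictures are not rectified), "eye" and "orientation" of the camera in the world. Camera axes: x right, y up, looking along -z (the intrinsics and any distortion apply to the point x, -y, -z); pixel columns grow to the right and rows downward; lengths in m; the calibration is good to about 2 mm. A picture is of the moment at which its call begins: read the wrist's pose just before it. camera_info takes no time and is no camera call; for the wrist camera it gives the pose at the moment of the call.
- arm.hand_in(): hands the job in, once; it reports no verdict.
The state is a dict: "t": time; "joints": joint angles; "joint_vel": joint speeds; "tau": joint torques, N m; "eef_pos": TCP position; "tool_rot": TCP orientation; "ft_force": force on the tool from outside, world axes, zero at the start; "torque": the same for the moment, N m; "width": opening from 0.0 (shut) to 1.0 (fully open).
Only numpy, scipy, OpenCV 4.12 (cv2) and the standard library are available. Lean on these libraries where they do the work, as an engineer would, in place of code of your own. Each camera call takes 0.05 s, during which the arm holds its last target. There are 200 camera calls.

## Working session

There is one attempt and no reset: what is moved stays moved. The work goes in short steps, Python scripts to look and compute and a tool call to move; the robot and the scene stay as the last step left them, time stands still between calls to the robot, and variables do not carry over. Pictures are saved under pics/ and viewed, about 8 in all and at most 12, crops included, and the job is handed in when it is done.

Besides the shell and the picture viewer there is one more tool, called after "Call:" by a JSON object that holds its "fn" and its "kwargs", one argument or row to a line. play_rows: Moves the arm, as the interface text tells. Its arguments: {"type":"object","properties":{"plan":{"type":"array","items":{"type":"object","properties":{"dp":{"type":"array","items":{"type":"number"}},"rotation":{"type":"array","items":{"type":"number"}}}}},"claw":{"type":"number"},"newtons":{"type":"number"}},"required":["plan"]}

```bash
mkdir -p pics
cat > h.py <<'E'
import numpy as np, cv2
from plant import arm
from scipy.spatial.transform import Rotation as R
def rot(o):
    o=np.array(o,float)
    return o if o.shape==(3,3) else R.from_euler('xyz',o,degrees=True).as_matrix()
def ray(ci,uv):
    f=200/np.tan(np.radians(ci['fovy'])/2)
    K=np.array([[f,0,ci['cx']],[0,f,ci['cy']],[0,0,1]])
    p=cv2.undistortPoints(np.array(uv,float).reshape(-1,1,2),K,np.array(ci['dist'],float)).reshape(-1,2)
    d=np.c_[p[:,0],-p[:,1],-np.ones(len(p))]
    return d@rot(ci['orientation']).T
def onz(ci,uv,z):
    d=ray(ci,uv); e=np.array(ci['eye']); return e+d*((z-e[2])/d[:,2])[:,None]
def snap(name,fn):
    ci=arm.camera_info(name); im,dp=arm.camera(name); cv2.imwrite('pics/'+fn+'.png',im[:,:,::-1]); np.save('pics/'+fn+'.npy',dp)
    return ci,im,dp
E
python3 - <<'E'
from h import *
print(arm.observe())
for n in('top','scene'):
    ci,im,dp=snap(n,n+'0'); print(ci)
print(arm.camera_info('wrist'))
a=cv2.imread('pics/top0.png');b=cv2.imread('pics/scene0.png')
E
```

```text
{'t': 0.0, 'joints': array([-76.37508145,  22.87247624,   2.58081934,  88.11582352,
        -1.0668953 ,  69.15226656,  -2.90461089]), 'joint_vel': array([-0.09536768, -0.01995093,  0.06139602, -0.01588344, -0.0652746 ,
        0.01367406,  0.05355591]), 'tau': array([ 7.16419381e-04, -4.75110269e+01,  1.36504892e+00, -2.54218787e+01,
        1.17431616e-02,  9.36864613e-03,  8.29114612e-06]), 'eef_pos': array([0.21458024, 0.61278393, 0.19534472]), 'tool_rot': array([ -83.86737526,   89.88342695, -103.15680606]), 'ft_force': array([-0.305716  , -0.33653243,  0.31183221]), 'torque': array([-0.0101706 , -0.05708491,  0.05398793]), 'width': 1.0014760931581752}
{'fovy': 54.20652117731489, 'cx': 319.5057520218009, 'cy': 201.74428600126916, 'dist': array([-0.01155285,  0.        ,  0.        ,  0.        ,  0.        ]), 'eye': array([0.48396452, 0.06990421, 0.98203547]), 'orientation': array([  5.64057515,  -1.06370074, -88.68132779])}
{'fovy': 53.48735142746322, 'cx': 320.18994615582466, 'cy': 201.22513697027722, 'dist': array([-0.04824493,  0.        ,  0.        ,  0.        ,  0.        ]), 'eye': array([ 1.30873149, -0.1320581 ,  0.70619605]), 'orientation': array([49.43027152,  0.9196234 , 73.55891612])}
{'fovy': 66.72880660489838, 'cx': 320.3796219225869, 'cy': 193.49989615344003, 'dist': array([0.01596053, 0.        , 0.        , 0.        , 0.        ]), 'eye': array([0.14736294, 0.63710159, 0.37456232]), 'orientation': array([-16.14297095,   0.07361839,  70.72248364])}
```

View pics/top0.png

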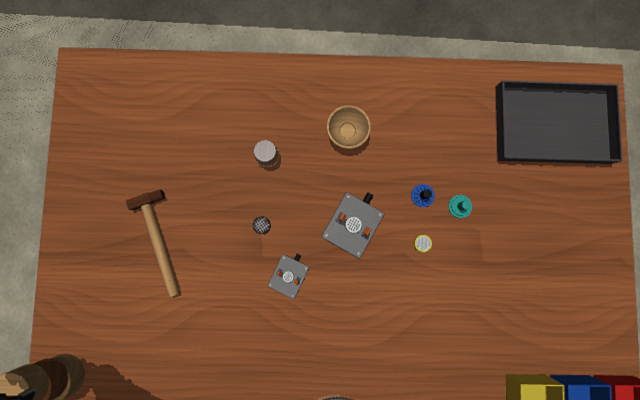

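View pics/scene0.png

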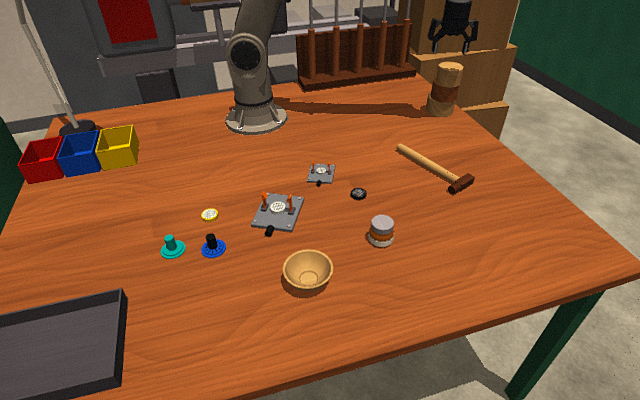

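Top view: head at about (353,225), coarse disc (261,225), fine disc (423,243), blue cover (423,196), jar (265,152), bowl (349,128). The small lookalike head is at (288,277) and the green cover at (460,206). Now I'll measure these.

```bash
cat > m.py <<'E'
from h import *
import sys
ci=arm.camera_info('top'); im=cv2.imread('pics/top0.png'); hsv=cv2.cvtColor(im,cv2.COLOR_BGR2HSV)
def comp(mask,c,r):
    m=np.zeros(mask.shape,np.uint8); cv2.circle(m,c,r,255,-1); m&=mask
    n,l,s,ce=cv2.connectedComponentsWithStats(m); i=1+np.argmax(s[1:,4]); 
    cs,_=cv2.findContours((l==i).astype(np.uint8),cv2.RETR_EXTERNAL,cv2.CHAIN_APPROX_NONE)
    return max(cs,key=len),s[i,4]
H,S,V=hsv[...,0],hsv[...,1],hsv[...,2]
u8=lambda b:b.astype(np.uint8)*255
def circ(name,m,c,r,z):
    k,a=comp(m,c,r); (x,y),rad=cv2.minEnclosingCircle(k); e=cv2.fitEllipse(k)
    p=onz(ci,[(x,y),(x+rad,y),(x-rad,y),e[0]],z)
    print(name,(x,y),a,p[0].round(4),'ell',p[3].round(4),'dia',np.linalg.norm(p[1]-p[2]).round(4))
wood=(H<14)&(S>110)
circ('coarse',u8(~wood&(V<140)),(261,225),14,.01)
circ('fine',u8((H>18)&(H<40)&(S>60)|(S<60)&(V>120)),(423,243),14,.01)
circ('cover',u8((H>100)&(H<130)&(S>120)|(V<50)),(423,197),16,.004)
circ('bluecover-rimonly',u8((H>100)&(H<130)&(S>120)),(423,197),16,.004)
slab=u8((S<70)&(V>50)|(V>50)&(H<20)&(S>190)&(V>120)&False)
k,a=comp(slab,(353,225),42); h=cv2.convexHull(k); r=cv2.minAreaRect(h); b=cv2.boxPoints(r)
p=onz(ci,b,.012)[:,:2]; print('slab',p.mean(0),[np.linalg.norm(p[i]-p[i-1]).round(4) for i in range(4)],
 [np.degrees(np.arctan2(*(p[i]-p[i-1])[::-1])).round(1) for i in range(4)])
circ('seat',u8((V>150)&(S<60)),(353,225),13,.024)
# orange
o=u8((H<12)&(S>180)&(V>150))
for c in((342,217),(366,232)):
    k,a=comp(o,c,9); print('clip',a,onz(ci,[k.reshape(-1,2).mean(0)],.055).round(4))
for n,c in(('jar',(265,152)),('bowl',(349,128)),('green',(460,206)),('decoy',(288,277))): print(n,onz(ci,[c],.03).round(3))
s=arm.observe(); print(rot(s['tool_rot']).round(3))
cv2.imwrite('pics/crop.png',cv2.resize(im[120:300,230:490],None,fx=3,fy=3,interpolation=cv2.INTER_CUBIC))
E
python3 m.py
```

```text
coarse (261.0, 225.0) 220 [0.5188 0.1978 0.01  ] ell [0.5192 0.1978 0.01  ] dia 0.0426
fine (422.6707458496094, 243.0853729248047) 262 [ 0.4834 -0.205   0.01  ] ell [ 0.4834 -0.2049  0.01  ] dia 0.0461
cover (422.5, 195.0) 410 [ 0.6046 -0.2066  0.004 ] ell [ 0.6043 -0.2065  0.004 ] dia 0.0593
bluecover-rimonly (422.5, 195.0) 344 [ 0.6046 -0.2066  0.004 ] ell [ 0.6043 -0.2065  0.004 ] dia 0.0593
slab [ 0.52452537 -0.02967599] [np.float64(0.1085), np.float64(0.1294), np.float64(0.1099), np.float64(0.129)] [np.float64(62.1), np.float64(-28.2), np.float64(-118.2), np.float64(151.2)]
seat (353.1645812988281, 224.3198699951172) 154 [ 0.5254 -0.0296  0.024 ] ell [ 0.5252 -0.0296  0.024 ] dia 0.0388
clip 9 [[0.542  0.0012 0.055 ]]
clip 17 [[ 0.5085 -0.0586  0.055 ]]
jar [[0.699 0.192 0.03 ]]
bowl [[ 0.765 -0.015  0.03 ]]
green [[ 0.576 -0.292  0.03 ]]
decoy [[0.395 0.126 0.03 ]]
[[-0.     0.33   0.944]
 [-0.002  0.944 -0.33 ]
 [-1.    -0.002  0.   ]]
```

View pics/crop.png

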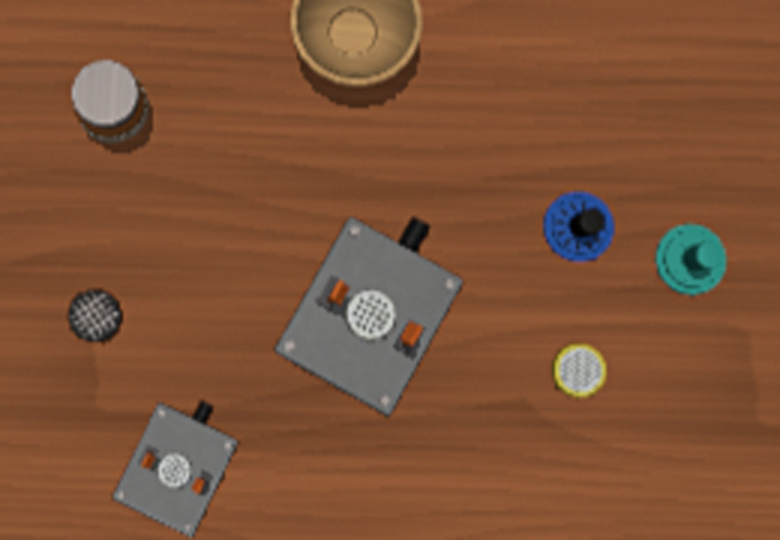

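Call:
{"fn": "play_rows", "kwargs": {
  "plan": [
    {"rotation": [0.108, 0, 0]},
    {"rotation": [0.108, 0, 0]},
    {"rotation": [0.108, 0, 0]},
    {"rotation": [0.108, 0, 0]},
    {"rotation": [0.108, 0, 0]},
    {"rotation": [0.108, 0, 0]},
    {"rotation": [0.108, 0, 0]},
    {"rotation": [0.108, 0, 0]},
    {"rotation": [0.108, 0, 0]},
    {"rotation": [0.108, 0, 0]},
    {"rotation": [0.108, 0, 0]},
    {"rotation": [0.108, 0, 0]},
    {"rotation": [0.108, 0, 0]},
    {"rotation": [0.108, 0, 0]},
    {"rotation": [0.108, 0, 0]},
    {"rotation": [0.108, 0, 0]},
    {}
  ],
  "claw": 0.8,
  "newtons": 50
}}

```text
schema error: expected keys dp, rotation
```

```bash
cat > go.py <<'E'
from h import *
import sys
# usage: go.py x y z [yaw]: shift in tool axes (mm) to reach the target; yaw error
s=arm.observe(); r=rot(s['tool_rot']); t=np.array([float(v) for v in sys.argv[1:4]])
print('t',round(s['t'],2),'pos',(s['eef_pos']*1e3).round(1),'tool dp mm',((t-s['eef_pos'])*1e3@r).round(1))
print('yaw of jaw',np.degrees(np.arctan2(r[1,1],r[0,1])).round(2),'x-axis',r[:,0].round(4),'F',s['ft_force'].round(1),'w',round(s['width'],3))
print('rows of <=35mm:',int(np.ceil(np.linalg.norm(t-s['eef_pos'])/.035)))
E
python3 go.py .519 .198 .15
```

```text
t 0.1 pos [214.6 612.9 195.5] tool dp mm [  46.  -290.9  424.4]
yaw of jaw 70.71 x-axis [-5.0e-04 -1.7e-03 -1.0e+00] F [ 0.5  1.  -0.1] w 1.001
rows of <=35mm: 15
```

Call:
{"fn": "play_rows", "kwargs": {
  "plan": [
    {"dp": [3, -18.2, 26.5], "rotation": [0, 0, 0]},
    {"dp": [3, -18.2, 26.5], "rotation": [0, 0, 0]},
    {"dp": [3, -18.2, 26.5], "rotation": [0, 0, 0]},
    {"dp": [3, -18.2, 26.5], "rotation": [0, 0, 0]},
    {"dp": [3, -18.2, 26.5], "rotation": [0, 0, 0]},
    {"dp": [3, -18.2, 26.5], "rotation": [0, 0, 0]},
    {"dp": [3, -18.2, 26.5], "rotation": [0, 0, 0]},
    {"dp": [3, -18.2, 26.5], "rotation": [0, 0, 0]},
    {"dp": [3, -18.2, 26.5], "rotation": [0, 0, 0]},
    {"dp": [3, -18.2, 26.5], "rotation": [0, 0, 0]},
    {"dp": [3, -18.2, 26.5], "rotation": [0, 0, 0]},
    {"dp": [3, -18.2, 26.5], "rotation": [0, 0, 0]},
    {"dp": [3, -18.2, 26.5], "rotation": [0, 0, 0]},
    {"dp": [3, -18.2, 26.5], "rotation": [0, 0, 0]},
    {"dp": [3, -18.2, 26.5], "rotation": [0, 0, 0]},
    {"dp": [3, -18.2, 26.5], "rotation": [0, 0, 0]}
  ],
  "claw": 0.8,
  "newtons": 50
}}

```text
t: 1.43
eef_pos: [0.5191, 0.1971, 0.148]
tool_rot: [-149.7, 90.0, -168.9]
ft_force: [0.1, 0.5, 0.3]
width: 0.803
```

Call:
{"fn": "play_rows", "kwargs": {
  "plan": [
    {"dp": [0, 0, 0], "rotation": [0.108, 0, 0]},
    {"dp": [0, 0, 0], "rotation": [0.108, 0, 0]},
    {"dp": [0, 0, 0], "rotation": [0.108, 0, 0]},
    {"dp": [0, 0, 0], "rotation": [0.108, 0, 0]},
    {"dp": [0, 0, 0], "rotation": [0.108, 0, 0]},
    {"dp": [0, 0, 0], "rotation": [0.108, 0, 0]},
    {"dp": [0, 0, 0], "rotation": [0.108, 0, 0]},
    {"dp": [0, 0, 0], "rotation": [0.108, 0, 0]},
    {"dp": [0, 0, 0], "rotation": [0.108, 0, 0]},
    {"dp": [0, 0, 0], "rotation": [0.108, 0, 0]},
    {"dp": [0, 0, 0], "rotation": [0.108, 0, 0]},
    {"dp": [0, 0, 0], "rotation": [0.108, 0, 0]},
    {"dp": [0, 0, 0], "rotation": [0.108, 0, 0]},
    {"dp": [0, 0, 0], "rotation": [0.108, 0, 0]},
    {"dp": [0, 0, 0], "rotation": [0.108, 0, 0]},
    {"dp": [0, 0, 0], "rotation": [0.108, 0, 0]},
    {"dp": [0, 0, 0], "rotation": [0, 0, 0]},
    {"dp": [0, 0, 0], "rotation": [0, 0, 0]}
  ]
}}

```text
t: 2.93
eef_pos: [0.5184, 0.1986, 0.1481]
tool_rot: [-26.1, 90.0, -144.2]
ft_force: [-0.1, 0.2, -0.3]
width: 0.801
```

```bash
python3 go.py .519 .198 .10
python3 - <<'E'
from h import *
ci,im,dp=snap('wrist','w1')
E
```

```text
t 2.93 pos [518.4 198.6 148.1] tool dp mm [48.1  0.8  0.2]
yaw of jaw -28.13 x-axis [-5.e-04 -4.e-04 -1.e+00] F [-0.1  0.2 -0.3] w 0.801
rows of <=35mm: 2
```

View pics/w1.png

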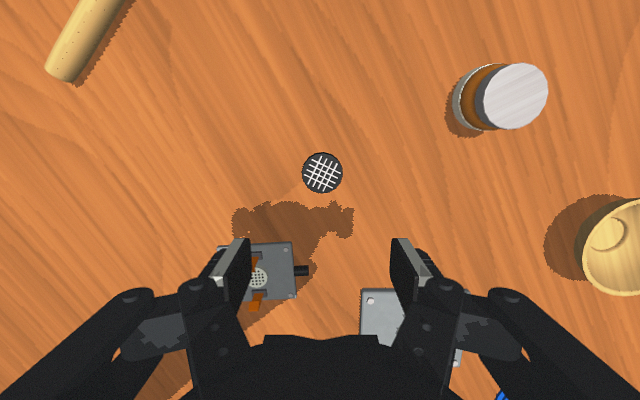

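The coarse disc is at about (322,173), between the fingers in the image. I'll measure it from the wrist.

```bash
cat > disc.py <<'E'
from h import *
# disc fit in a wrist view: (name, seed, radius, top z)
def fitdisc(im,ci,c,r,z,kind):
    hsv=cv2.cvtColor(im,cv2.COLOR_RGB2HSV); H,S,V=[hsv[...,i].astype(int) for i in range(3)]
    m={'coarse':(S<90),'fine':((H>20)&(H<40)&(S>90)&(V>120))|(S<60)&(V>130),'cover':(H>100)&(H<130)&(S>120),'seat':(S<50)&(V>170),'knob':V<60}[kind].astype(np.uint8)*255
    k=np.zeros_like(m); cv2.circle(k,c,r,255,-1); m&=k
    n,l,s,_=cv2.connectedComponentsWithStats(cv2.morphologyEx(m,cv2.MORPH_CLOSE,np.ones((5,5))))
    i=1+np.argmax(s[1:,4]); cs,_=cv2.findContours((l==i).astype(np.uint8),0,1); cc=max(cs,key=cv2.contourArea)
    w=onz(ci,cv2.convexHull(cc).reshape(-1,2),z)[:,:2].astype(np.float32)
    (x,y),rad=cv2.minEnclosingCircle(w*1000); e=cv2.fitEllipse(w*1000)
    print(kind,'circle',round(x,1),round(y,1),'dia',round(2*rad,1),'ellipse',np.round(e[0],1),np.round(e[1],1))
E
python3 - <<'E'
from disc import *
ci=arm.camera_info('wrist'); im=cv2.imread('pics/w1.png')[:,:,::-1].copy()
fitdisc(im,ci,(322,173),28,.01,'coarse')
f=200/np.tan(np.radians(ci['fovy'])/2)
E
```

```text
coarse circle 520.0 200.1 dia 44.0 ellipse [520.  200.1] [42.8 43.9]
```

Call:
{"fn": "play_rows", "kwargs": {
  "plan": [
    {"dp": [30, 0.7, -1.7], "rotation": [0, 0, 0]},
    {"dp": [30, 0, 0], "rotation": [0, 0, 0]},
    {"dp": [30, 0, 0], "rotation": [0, 0, 0]},
    {"dp": [25, 0, 0], "rotation": [0, 0, 0]},
    {"dp": [15, 0, 0], "rotation": [0, 0, 0]},
    {"dp": [10, 0, 0], "rotation": [0, 0, 0]},
    {"dp": [6, 0, 0], "rotation": [0, 0, 0]},
    {"dp": [0, 0, 0], "rotation": [0, 0, 0]},
    {"dp": [0, 0, 0], "rotation": [0, 0, 0]}
  ]
}}

```text
t: 3.73
eef_pos: [0.5209, 0.2, 0.0031]
tool_rot: [149.7, 89.9, 31.4]
ft_force: [0.4, -0.3, 0.0]
width: 0.798
```

Call:
{"fn": "play_rows", "kwargs": {
  "plan": [
    {"dp": [0, 0, 0], "rotation": [0, 0, 0]},
    {"dp": [0, 0, 0], "rotation": [0, 0, 0]},
    {"dp": [0, 0, 0], "rotation": [0, 0, 0]},
    {"dp": [0, 0, 0], "rotation": [0, 0, 0]},
    {"dp": [0, 0, 0], "rotation": [0, 0, 0]},
    {"dp": [0, 0, 0], "rotation": [0, 0, 0]},
    {"dp": [0, 0, 0], "rotation": [0, 0, 0]},
    {"dp": [0, 0, 0], "rotation": [0, 0, 0]}
  ],
  "claw": 0,
  "newtons": 40
}}

```text
t: 4.4
eef_pos: [0.5202, 0.1998, 0.0024]
tool_rot: [-173.9, 90.0, 67.8]
ft_force: [0.2, -0.6, 0.1]
width: -0.005
```

```bash
python3 go.py .525 -.0298 .15
```

```text
t 4.4 pos [520.2 199.8   2.4] tool dp mm [-147.6  113.1  199.8]
yaw of jaw -28.3 x-axis [ 0.e+00  1.e-04 -1.e+00] F [ 0.2 -0.6  0.1] w -0.005
rows of <=35mm: 8
```

Closed empty. I need to look.

Run:
```python
from h import *
snap('wrist','w2'); snap('scene','s2')
a=cv2.imread('pics/w2.png'); b=cv2.imread('pics/s2.png')[120:270,270:510]
cv2.imwrite('pics/c2.png',np.hstack([cv2.resize(a,(448,280)),cv2.resize(b,(448,280),interpolation=cv2.INTER_CUBIC)])[:,:800])
```

```text
(no output)
```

View pics/c2.png

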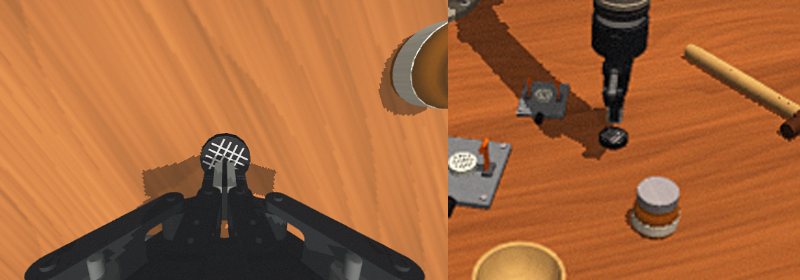

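The disc was squeezed out or passed under the tips. I'll open, rise and re-measure.

Call:
{"fn": "play_rows", "kwargs": {
  "plan": [
    {"dp": [-5, 0, 0], "rotation": [0, 0, 0]},
    {"dp": [-20, 0, 0], "rotation": [0, 0, 0]},
    {"dp": [-25, 0, 0], "rotation": [0, 0, 0]},
    {"dp": [-25, 0, 0], "rotation": [0, 0, 0]},
    {"dp": [-20, 0, 0], "rotation": [0, 0, 0]},
    {"dp": [0, 0, 0], "rotation": [0, 0, 0]},
    {"dp": [0, 0, 0], "rotation": [0, 0, 0]}
  ],
  "claw": 0.75
}}

```text
t: 5.08
eef_pos: [0.5211, 0.2002, 0.0987]
tool_rot: [154.8, 89.8, 36.5]
ft_force: [-0.2, -0.0, -0.8]
width: 0.751
```

```bash
python3 go.py .52 .2 .002
python3 - <<'E'
from disc import *
ci,im,dp=snap('wrist','w3')
f=200/np.tan(np.radians(ci['fovy'])/2)
# predicted pixel of tcp-ish point
hsv=cv2.cvtColor(im,cv2.COLOR_RGB2HSV)
fitdisc(im,ci,(320,190),75,.01,'coarse')
ct,it,_=snap('top','t3'); fitdisc(it,ct,(261,225),16,.01,'coarse')
cv2.imwrite('pics/c3.png',cv2.cvtColor(im,cv2.COLOR_RGB2BGR)[60:360,120:520])
# depth at fingertips
print([ (u,v,dp[v,u]) for u,v in ((322,200),(322,230),(240,260),(400,260))])
E
```

```text
t 5.08 pos [521.1 200.2  98.7] tool dp mm [96.7 -1.   0.9]
yaw of jaw -28.3 x-axis [ 0.0024  0.0018 -1.    ] F [-0.2 -0.  -0.8] w 0.751
rows of <=35mm: 3
coarse circle 519.8 200.3 dia 44.4 ellipse [519.8 200.2] [42.7 44.3]
coarse circle 522.5 205.3 dia 74.9 ellipse [523.7 206.6] [57.8 73. ]
[(322, 200, np.float32(0.27772033)), (322, 230, np.float32(0.29754546)), (240, 260, np.float32(0.12090221)), (400, 260, np.float32(0.12113389))]
```

View pics/c3.png

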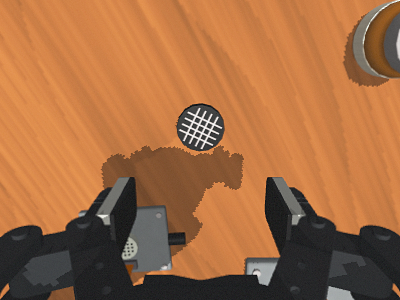

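Run:
```python
from h import *
def cloud(dp,ci,us,vs):
    uv=np.array([(u,v) for v in vs for u in us]); d=ray(ci,uv); z=dp[uv[:,1],uv[:,0]]
    return np.c_[uv,(np.array(ci['eye'])+d*z[:,None])*1000]
ci=arm.camera_info('wrist')
dp=np.load('pics/w3.npy'); print('now disc/bench',cloud(dp,ci,[320],[150,190,215]).round(1))
dz=96.5 # pose of w2 was lower by this
ci=dict(ci); ci['eye']=np.array(ci['eye'])-[.0009,.0004,.0963]
dp=np.load('pics/w2.npy'); print(cloud(dp,ci,[320],range(190,290,6)).round(1))
print('jar lid? bench',cloud(dp,ci,[200],[150]).round(1))
```

```text
now disc/bench [[320.  150.  533.3 228.4  -0.7]
 [320.  190.  516.8 197.7   9.5]
 [320.  215.  503.4 172.9  -1.1]]
[[3.200e+02 1.900e+02 5.275e+02 2.185e+02 3.000e-01]
 [3.200e+02 1.960e+02 5.271e+02 2.177e+02 1.010e+01]
 [3.200e+02 2.020e+02 5.254e+02 2.144e+02 1.020e+01]
 [3.200e+02 2.080e+02 5.236e+02 2.112e+02 1.010e+01]
 [3.200e+02 2.140e+02 5.219e+02 2.079e+02 1.010e+01]
 [3.200e+02 2.200e+02 5.202e+02 2.048e+02 1.090e+01]
 [3.200e+02 2.260e+02 5.182e+02 2.010e+02 9.800e+00]
 [3.200e+02 2.320e+02 5.229e+02 2.097e+02 4.150e+01]
 [3.200e+02 2.380e+02 5.230e+02 2.097e+02 4.860e+01]
 [3.200e+02 2.440e+02 5.231e+02 2.098e+02 5.540e+01]
 [3.200e+02 2.500e+02 5.229e+02 2.096e+02 6.070e+01]
 [3.200e+02 2.560e+02 5.231e+02 2.098e+02 6.650e+01]
 [3.200e+02 2.620e+02 5.231e+02 2.098e+02 7.150e+01]
 [3.200e+02 2.680e+02 5.224e+02 2.084e+02 7.350e+01]
 [3.200e+02 2.740e+02 5.212e+02 2.063e+02 7.390e+01]
 [3.200e+02 2.800e+02 5.200e+02 2.041e+02 7.400e+01]
 [3.200e+02 2.860e+02 5.190e+02 2.022e+02 7.490e+01]]
jar lid? bench [[200.  150.  476.3 273.5  -1.2]]
```

Run:
```python
from h import *
ci=arm.camera_info('wrist'); s=arm.observe(); r=rot(s['tool_rot'])
def tool(fn,off):
    dp=np.load(f'pics/{fn}.npy'); v,u=np.mgrid[100:330,180:460]; u=u.ravel();v=v.ravel()
    d=ray(ci,np.c_[u,v]); P=np.array(ci['eye'])+d*dp[v,u][:,None]
    return u,v,(P-s['eef_pos'])@r*1000   # camera is rigid to tool
for fn in('w2','w3'):
    u,v,T=tool(fn,0)
    m=(T[:,0]<-12)&(T[:,0]>-80)&(abs(T[:,2])<20) if fn=='w3' else (T[:,0]<-11)&(T[:,0]>-60)&(abs(T[:,2])<20)
    i=np.where(m)[0]; i=i[np.argsort(-T[i,0])][:12]
    print(fn,'\n',np.c_[u[i],v[i],T[i].round(1)])
```

```text
w2 
 [[ 3.17e+02  2.07e+02 -1.10e+01 -2.80e+00 -1.41e+01]
 [ 3.12e+02  2.04e+02 -1.10e+01 -5.70e+00 -1.59e+01]
 [ 3.07e+02  2.26e+02 -1.10e+01 -8.80e+00 -2.10e+00]
 [ 3.32e+02  2.30e+02 -1.11e+01  6.10e+00  4.00e-01]
 [ 3.11e+02  2.29e+02 -1.11e+01 -6.40e+00 -3.00e-01]
 [ 2.96e+02  2.28e+02 -1.11e+01 -1.54e+01 -9.00e-01]
 [ 3.46e+02  2.13e+02 -1.11e+01  1.42e+01 -1.04e+01]
 [ 3.22e+02  2.13e+02 -1.12e+01  1.00e-01 -1.04e+01]
 [ 3.30e+02  2.25e+02 -1.12e+01  4.80e+00 -2.90e+00]
 [ 3.21e+02  2.14e+02 -1.12e+01 -5.00e-01 -9.80e+00]
 [ 2.94e+02  2.31e+02 -1.12e+01 -1.66e+01  1.00e+00]
 [ 3.01e+02  2.13e+02 -1.12e+01 -1.22e+01 -1.04e+01]]
w3 
 [[ 2.56e+02  2.55e+02 -4.19e+01 -3.30e+01  8.00e-01]
 [ 3.85e+02  2.59e+02 -4.19e+01  3.15e+01  2.90e+00]
 [ 3.86e+02  2.42e+02 -4.24e+01  3.14e+01 -6.60e+00]
 [ 3.85e+02  2.62e+02 -4.24e+01  3.15e+01  4.40e+00]
 [ 3.85e+02  2.60e+02 -4.24e+01  3.14e+01  3.20e+00]
 [ 2.56e+02  2.54e+02 -4.25e+01 -3.28e+01 -1.00e-01]
 [ 3.85e+02  2.55e+02 -4.26e+01  3.12e+01  4.00e-01]
 [ 2.55e+02  2.44e+02 -4.26e+01 -3.29e+01 -5.60e+00]
 [ 3.85e+02  2.57e+02 -4.26e+01  3.13e+01  1.40e+00]
 [ 2.56e+02  2.59e+02 -4.28e+01 -3.29e+01  2.50e+00]
 [ 2.56e+02  2.56e+02 -4.28e+01 -3.28e+01  9.00e-01]
 [ 2.56e+02  2.57e+02 -4.29e+01 -3.28e+01  1.30e+00]]
```

Run:
```python
from h import *
ci=arm.camera_info('scene')
dp=np.load('pics/s2.npy'); im=cv2.imread('pics/s2.png')
v,u=np.mgrid[120:210,335:385]; u=u.ravel();v=v.ravel()
P=(np.array(ci['eye'])+ray(ci,np.c_[u,v])*dp[v,u][:,None])*1000
for row in range(150,204,3):
    m=(v==row)&(np.hypot(P[:,0]-520,P[:,1]-200)<40)
    if m.any():
        q=P[m]; j=q[:,2].argmax(); print(row,m.sum(),'u',u[m].min(),u[m].max(),'top pt',q[j].round(1))
```

```text
150 19 u 353 371 top pt [556.4 186.9 173.3]
153 17 u 353 369 top pt [554.6 180.2 164.7]
156 15 u 353 368 top pt [556.7 187.7 155.8]
159 11 u 353 367 top pt [558.7 190.  147.7]
162 8 u 354 367 top pt [557.  191.3 137.3]
165 9 u 354 366 top pt [547.6 193.1 121.5]
168 3 u 364 366 top pt [543.7 206.4 106.6]
171 1 u 364 364 top pt [539.2 203.4  94.5]
174 1 u 364 364 top pt [534.7 205.9  81.1]
177 9 u 355 363 top pt [558.3 193.4  91.1]
180 8 u 356 363 top pt [536.  197.9  64. ]
183 9 u 355 363 top pt [534.3 199.2  52.4]
186 4 u 357 362 top pt [530.8 198.4  39.7]
189 22 u 347 368 top pt [513.8 215.1  12.3]
192 27 u 345 371 top pt [524.8 202.   13.3]
195 28 u 345 372 top pt [531.  185.1  11.7]
198 27 u 346 372 top pt [544.8 197.5   8.9]
201 22 u 348 369 top pt [546.  185.8   2.1]
```

Both cameras independently put the real fingertips about 35 mm behind the reported TCP (fingers shut), and the zero contact force agrees. From here I'll use tip = TCP − 35 mm shut, about 37 mm at 44 mm opening and 42 mm at 64 mm. I'll descend while watching the force.

Call:
{"fn": "play_rows", "kwargs": {
  "plan": [
    {"dp": [30, 0, 0], "rotation": [0, 0, 0]},
    {"dp": [30, 0, 0], "rotation": [0, 0, 0]},
    {"dp": [25, 0, 0], "rotation": [0, 0, 0]},
    {"dp": [15, 0, 0], "rotation": [0, 0, 0]},
    {"dp": [10, 0, 0], "rotation": [0, 0, 0]},
    {"dp": [7, 0, 0], "rotation": [0, 0, 0]},
    {"dp": [0, 0, 0], "rotation": [0, 0, 0]},
    {"dp": [0, 0, 0], "rotation": [0, 0, 0]}
  ]
}}

```text
t: 5.85
eef_pos: [0.5204, 0.1997, -0.0195]
tool_rot: [71.5, 90.0, -46.8]
ft_force: [0.5, 0.5, 0.2]
width: 0.756
```

Call:
{"fn": "play_rows", "kwargs": {
  "plan": [
    {"dp": [4, 0, 0], "rotation": [0, 0, 0]},
    {"dp": [4, 0, 0], "rotation": [0, 0, 0]},
    {"dp": [3, 0, 0], "rotation": [0, 0, 0]},
    {"dp": [2, 0, 0], "rotation": [0, 0, 0]},
    {"dp": [0, 0, 0], "rotation": [0, 0, 0]}
  ]
}}

```text
t: 6.27
eef_pos: [0.5199, 0.1998, -0.0329]
tool_rot: [-61.0, 90.0, -179.3]
ft_force: [-0.6, 1.0, -0.2]
width: 0.746
```

Call:
{"fn": "play_rows", "kwargs": {
  "plan": [
    {"dp": [0, 0, 0], "rotation": [0, 0, 0]},
    {"dp": [0, 0, 0], "rotation": [0, 0, 0]},
    {"dp": [0, 0, 0], "rotation": [0, 0, 0]},
    {"dp": [0, 0, 0], "rotation": [0, 0, 0]},
    {"dp": [0, 0, 0], "rotation": [0, 0, 0]},
    {"dp": [0, 0, 0], "rotation": [0, 0, 0]}
  ],
  "claw": 0,
  "newtons": 40
}}

```text
t: 6.77
eef_pos: [0.5204, 0.1998, -0.0321]
tool_rot: [174.0, 90.0, 55.7]
ft_force: [-2.1, -0.7, 5.3]
width: 0.484
```

```bash
python3 go.py .525 -.0298 .085
```

```text
t 6.77 pos [520.4 199.8 -32.1] tool dp mm [-117.2  112.9  199.9]
yaw of jaw -28.31 x-axis [ 4.e-04  5.e-04 -1.e+00] F [-2.1 -0.7  5.3] w 0.484
rows of <=35mm: 8
```

Call:
{"fn": "play_rows", "kwargs": {
  "plan": [
    {"dp": [-4, 0, 0], "rotation": [0, 0, 0]},
    {"dp": [-15, 0, 0], "rotation": [0, 0, 0]},
    {"dp": [-25, 0, 0], "rotation": [0, 0, 0]},
    {"dp": [-30, 0, 0], "rotation": [0, 0, 0]},
    {"dp": [-25, 0, 0], "rotation": [0, 0, 0]},
    {"dp": [-18, 0, 0], "rotation": [0, 0, 0]},
    {"dp": [0, 0, 0], "rotation": [0, 0, 0]}
  ]
}}

```text
t: 7.35
eef_pos: [0.5233, 0.2007, 0.0883]
tool_rot: [147.0, 89.5, 28.7]
ft_force: [1.0, 0.6, -1.0]
width: 0.485
```

Call:
{"fn": "play_rows", "kwargs": {
  "plan": [
    {"dp": [0, 5.9, 10], "rotation": [0, 0, 0]},
    {"dp": [0, 10, 18], "rotation": [0, 0, 0]},
    {"dp": [0, 14, 25], "rotation": [0, 0, 0]},
    {"dp": [0, 14, 25], "rotation": [0, 0, 0]},
    {"dp": [0, 14, 25], "rotation": [0, 0, 0]},
    {"dp": [0, 14, 25], "rotation": [0, 0, 0]},
    {"dp": [0, 14, 25], "rotation": [0, 0, 0]},
    {"dp": [0, 13, 22], "rotation": [0, 0, 0]},
    {"dp": [0, 9, 15], "rotation": [0, 0, 0]},
    {"dp": [0, 5, 10], "rotation": [0, 0, 0]},
    {"dp": [0, 0, 0], "rotation": [0, 0, 0]},
    {"dp": [0, 0, 0], "rotation": [0, 0, 0]}
  ]
}}

```text
t: 8.35
eef_pos: [0.5238, -0.0299, 0.0835]
tool_rot: [-71.7, 89.9, 169.9]
ft_force: [-0.0, 0.4, -0.9]
width: 0.483
```

```bash
python3 go.py .525 -.0298 .085
python3 - <<'E'
from disc import *
ci,im,dp=snap('wrist','w4')
E
```

```text
t 8.35 pos [523.8 -29.9  83.5] tool dp mm [-1.5  1.  -0.6]
yaw of jaw -28.36 x-axis [-1.8e-03  3.0e-04 -1.0e+00] F [-0.   0.4 -0.9] w 0.483
rows of <=35mm: 1
```

View pics/w4.png

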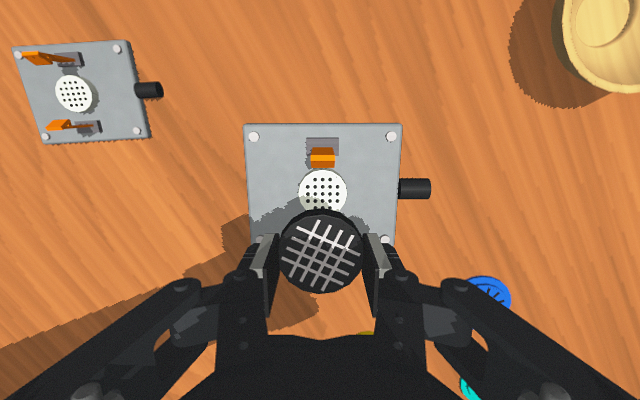

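The coarse disc is gripped at about (320,252), the seat is at (323,190), and the slab edges lie parallel to the image axes. Next I'll fit the seat arc and the held disc's arc.

```bash
cat > arc.py <<'E'
from h import *
from scipy.optimize import least_squares
def arcfit(ci,pts,z,rad,x0):
    w=onz(ci,pts,z)[:,:2]*1000
    f=lambda q:np.hypot(w[:,0]-q[0],w[:,1]-q[1])-rad
    s=least_squares(f,x0,loss='soft_l1',f_scale=.5); return s.x,np.median(abs(f(s.x)))
def radial(img,c,angs,rmin,rmax,sign,thr):
    # first radius (from outside in) where sign*(img-thr)>0
    out=[]
    for a in np.radians(angs):
        for r in np.arange(rmax,rmin,-.5):
            u,v=c[0]+r*np.cos(a),c[1]+r*np.sin(a)
            if sign*(int(img[int(round(v)),int(round(u))])-thr)>0: out.append((u,v)); break
    return np.array(out)
E
python3 - <<'E'
from arc import *
ci=arm.camera_info('wrist'); im=cv2.imread('pics/w4.png'); hsv=cv2.cvtColor(im,cv2.COLOR_BGR2HSV); S,V=hsv[...,1],hsv[...,2]
p=radial(V,(323,192),range(-150,-30,5),15,30,1,215); p=np.vstack([p,radial(V,(323,192),[-175,-165,-15,-5],15,30,1,215)])
c,e=arcfit(ci,p,.024,20,(525,-30)); print('seat',c.round(1),e.round(2),len(p)); 
s=arm.observe()
for zt in(s['eef_pos'][2]+.042,):
    p=radial(V,(320,252),list(range(-140,-110,4))+list(range(60,121,4)),30,50,-1,60)
    c,e=arcfit(ci,p,zt,22,(525,-30)); print('held',c.round(1),e.round(2),len(p),p.min(0),p.max(0))
d=np.load('pics/w4.npy'); P=np.array(ci['eye'])+ray(ci,[(320,240),(323,190),(323,160),(270,150),(380,150)])*d[[240,190,160,150,150],[320,323,323,150+120,380]][:,None]; print((P*1000).round(1))
print((np.array(s['eef_pos'])*1000).round(1))
E
```

```text
seat [525.5 -27.8] 0.25 28
held [522.3 -27.9] 0.49 24 [286.67706672 211.66750233] [340.5        293.47471932]
[[527.2 -21.  127.4]
 [527.7 -24.5  26.1]
 [542.3   3.3  66.2]
 [503.9  22.9  13.4]
 [583.3 -19.7  13.4]]
[524.2 -28.7  83.6]
```

Run:
```python
from arc import *
ci=arm.camera_info('wrist'); im=cv2.imread('pics/w4.png'); V=cv2.cvtColor(im,cv2.COLOR_BGR2HSV)[...,2].astype(int)
for v in(235,250): print(v,V[v,268:290],V[v,352:376])
for u in(300,320,335): print(u,V[200:222,u],V[282:300,u])
c=onz(ci,[(321,252)],.1275)[0]*1000; t=np.array([524.1,-29.3,84]); r=rot(arm.observe()['tool_rot'])
print(c, (c-t)@r, (np.array([525.5,-27.8,24])-t)@r, (np.array([525.2,-29.6,24])-t)@r)
```

```text
235 [119 118 119 117 120 115  53  34  36  32  36  78  93  25  37  51  62  61
  61  59  59  61] [238 193 114  55  55  57  46  23  35  72  71  27  29  29  36  81 122 117
 115 118 117 117 115 115]
250 [ 93  30  30  28  32  33  22  34  26  24  37  42  41  42  43  42  41  39
  41  45  76 123] [129  86  42  33  38  38  40  39  42  38  42  34  31  27  30  33  25  34
  31  31  47 123 116 117]
300 [190 178 152 118 112 114 112 113 111 110 113 114 115  66  23  29  34  30
  27  50  74  62] [ 47  35  36  42  41  35  33 100 138 133 131 131 131 129 129 125 119 120]
320 [170 194 194 198 196 198 193 178 109  28  26  34  33  31  35  81  64  62
  58  52 162 144] [ 40  38  38  39  33  33  41  61  44  35  35  66 210 217 214 214 213 212]
335 [228 175 255 250 247 247 247 247 248 255 206  26  32  35  36  34  29  44
  71  60  55  61] [ 80  43  38  34  41  38  37  38  40 117 211 216 214 213 214 214 214 209]
[524.64983227 -26.8505289  127.5       ] [-43.49891866  -0.74644893  -2.41642586] [59.99898495  0.62215583 -1.9861338 ] [59.99808099  1.20973537 -0.25849105]
```

Call:
{"fn": "play_rows", "kwargs": {
  "plan": [
    {"dp": [15, 1.3, -0.7], "rotation": [0, 0, 0]},
    {"dp": [25, 0, 0], "rotation": [0, 0, 0]},
    {"dp": [22, 0, 0], "rotation": [0, 0, 0]},
    {"dp": [15, 0, 0], "rotation": [0, 0, 0]},
    {"dp": [8, 0, 0], "rotation": [0, 0, 0]},
    {"dp": [4, 0, 0], "rotation": [0, 0, 0]},
    {"dp": [0, 0, 0], "rotation": [0, 0, 0]},
    {"dp": [0, 0, 0], "rotation": [0, 0, 0]}
  ]
}}

```text
t: 9.07
eef_pos: [0.527, -0.0293, -0.0041]
tool_rot: [134.3, 89.9, 16.0]
ft_force: [0.0, 0.6, -1.0]
width: 0.485
```

Call:
{"fn": "play_rows", "kwargs": {
  "plan": [
    {"dp": [1, 0, 0], "rotation": [0, 0, 0]},
    {"dp": [1, 0, 0], "rotation": [0, 0, 0]},
    {"dp": [1, 0, 0], "rotation": [0, 0, 0]},
    {"dp": [0, 0, 0], "rotation": [0, 0, 0]}
  ]
}}

```text
t: 9.4
eef_pos: [0.5264, -0.0298, -0.0074]
tool_rot: [146.5, 90.0, 28.2]
ft_force: [0.3, -0.0, 0.3]
width: 0.487
```

Call:
{"fn": "play_rows", "kwargs": {
  "plan": [
    {"dp": [0.5, 0, 0], "rotation": [0, 0, 0]},
    {"dp": [0.5, 0, 0], "rotation": [0, 0, 0]},
    {"dp": [0, 0, 0], "rotation": [0, 0, 0]}
  ]
}}

```text
t: 9.65
eef_pos: [0.5264, -0.0298, -0.008]
tool_rot: [-169.4, 90.0, 72.3]
ft_force: [-0.9, 0.0, 4.3]
width: 0.487
```

Call:
{"fn": "play_rows", "kwargs": {
  "plan": [
    {"dp": [0.5, 0, 0], "rotation": [0, 0, 0]},
    {"dp": [0.5, 0, 0], "rotation": [0, 0, 0]},
    {"dp": [0, 0, 0], "rotation": [0, 0, 0]}
  ]
}}

```text
t: 9.9
eef_pos: [0.5264, -0.0298, -0.0082]
tool_rot: [-147.3, 89.9, 94.4]
ft_force: [-4.1, 1.2, 13.5]
width: 0.484
```

Contact at about 13 N. Release, rise and look.

Call:
{"fn": "play_rows", "kwargs": {
  "plan": [
    {"dp": [-1, 0, 0], "rotation": [0, 0, 0]},
    {"dp": [0, 0, 0], "rotation": [0, 0, 0]},
    {"dp": [0, 0, 0], "rotation": [0, 0, 0]},
    {"dp": [0, 0, 0], "rotation": [0, 0, 0]},
    {"dp": [-10, 0, 0], "rotation": [0, 0, 0]},
    {"dp": [-25, 0, 0], "rotation": [0, 0, 0]},
    {"dp": [-30, 0, 0], "rotation": [0, 0, 0]},
    {"dp": [-25, 0, 0], "rotation": [0, 0, 0]},
    {"dp": [-15, 0, 0], "rotation": [0, 0, 0]},
    {"dp": [0, 0, 0], "rotation": [0, 0, 0]},
    {"dp": [0, 0, 0], "rotation": [0, 0, 0]}
  ],
  "claw": 0.7
}}

```text
t: 10.82
eef_pos: [0.5269, -0.0297, 0.0975]
tool_rot: [136.9, 89.9, 18.6]
ft_force: [-0.5, 0.2, -0.2]
width: 0.702
```

```bash
python3 go.py .4834 -.2049 .1
python3 - <<'E'
from disc import *
ci,im,dp=snap('wrist','w5'); ct,it,_=snap('top','t5')
cv2.imwrite('pics/c5.png',np.hstack([im[60:300,200:440],cv2.resize(it[170:270,300:400],(480,480),interpolation=cv2.INTER_CUBIC)[120:360]])[:,:,::-1])
E
```

```text
t 10.82 pos [526.9 -29.7  97.5] tool dp mm [ -2.8  44.7 174.9]
yaw of jaw -28.29 x-axis [ 2.2e-03  7.0e-04 -1.0e+00] F [-0.5  0.2 -0.2] w 0.702
rows of <=35mm: 6
```

View pics/c5.png

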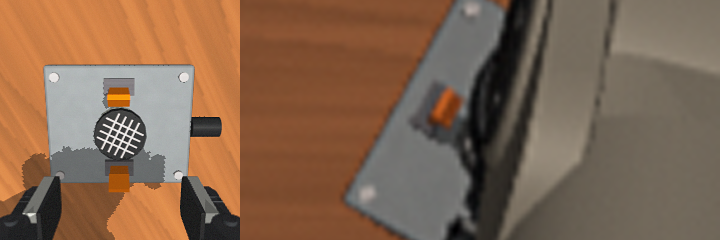

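The coarse disc sits between the clips at about (320,194) in the full image. I'll compare its centre with the mean of the four slab screws.

```bash
cat > chk.py <<'E'
from arc import *
import sys
def screws(im,ci,box,z=.0135):
    # bright blobs near slab corners -> centre, sides
    hsv=cv2.cvtColor(im,cv2.COLOR_RGB2HSV); u0,v0,u1,v1=box
    # slab outline: undersaturated region hull
    m=np.zeros(im.shape[:2],np.uint8); m[v0:v1,u0:u1]=((hsv[...,1]<40)&(hsv[...,2]>195))[v0:v1,u0:u1]
    n,l,s,c=cv2.connectedComponentsWithStats(m)
    for i in range(1,n):
        if 15<s[i,4]<200: print('screw?',c[i].round(1),s[i,4],(onz(ci,[c[i]],z)[0]*1000).round(1))
E
python3 - <<'E'
from chk import *
ci=arm.camera_info('wrist'); im=cv2.imread('pics/w5.png')[:,:,::-1].copy()
screws(im,ci,(235,115,400,250))
V=cv2.cvtColor(im,cv2.COLOR_RGB2HSV)[...,2]
p=radial(V,(320,194),range(0,360,6),18,34,-1,75); print(arcfit(ci,p,.034,22,(525,-30)))
E
```

```text
screw? [253.3 137.1] 73 [495.7  37.5  13.5]
screw? [383.9 136.9] 67 [593.4 -14.9  13.5]
screw? [378.2 235.3] 50 [550.5 -94.6  13.5]
(array([523.9252219 , -28.90157321]), np.float64(0.5802176019672061))
```

The placed disc is within 1 mm of the head's centre from the screw diagonal. Now to the fine disc.

Call:
{"fn": "play_rows", "kwargs": {
  "plan": [
    {"dp": [0, 3, 12], "rotation": [0, 0, 0]},
    {"dp": [0, 6.7, 25], "rotation": [0, 0, 0]},
    {"dp": [0, 8, 32], "rotation": [0, 0, 0]},
    {"dp": [0, 8, 32], "rotation": [0, 0, 0]},
    {"dp": [0, 8, 32], "rotation": [0, 0, 0]},
    {"dp": [0, 7, 26], "rotation": [0, 0, 0]},
    {"dp": [0, 4, 16], "rotation": [0, 0, 0]},
    {"dp": [0, 0, 0], "rotation": [0, 0, 0]},
    {"dp": [0, 0, 0], "rotation": [0, 0, 0]}
  ],
  "claw": 0.75
}}

```text
t: 11.67
eef_pos: [0.4811, -0.2065, 0.0956]
tool_rot: [-66.8, 89.9, 174.7]
ft_force: [0.4, 0.4, 0.7]
width: 0.749
```

```bash
python3 - <<'E'
from disc import *
ci,im,dp=snap('wrist','w6')
fitdisc(im,ci,(320,190),60,.01,'fine')
E
python3 go.py .4834 -.2049 .1
```

```text
fine circle 484.1 -203.6 dia 44.8 ellipse [ 484.  -203.7] [43.5 44.6]
t 11.72 pos [ 481.8 -205.    95.6] tool dp mm [-4.4  1.3 -0.9]
yaw of jaw -28.35 x-axis [-1.6e-03  8.0e-04 -1.0e+00] F [0.  0.7 0.3] w 0.749
rows of <=35mm: 1
```

View pics/w6.png

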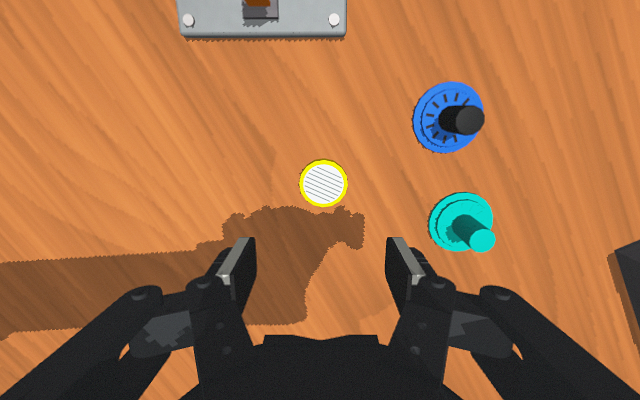

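The fine disc is at (323,183), with the covers well clear of the fingers. Descend and grip.

Call:
{"fn": "play_rows", "kwargs": {
  "plan": [
    {"dp": [20, 1.3, -2.6], "rotation": [0, 0, 0]},
    {"dp": [30, 0, 0], "rotation": [0, 0, 0]},
    {"dp": [30, 0, 0], "rotation": [0, 0, 0]},
    {"dp": [20, 0, 0], "rotation": [0, 0, 0]},
    {"dp": [14, 0, 0], "rotation": [0, 0, 0]},
    {"dp": [8, 0, 0], "rotation": [0, 0, 0]},
    {"dp": [4, 0, 0], "rotation": [0, 0, 0]},
    {"dp": [2, 0, 0], "rotation": [0, 0, 0]},
    {"dp": [0, 0, 0], "rotation": [0, 0, 0]},
    {"dp": [0, 0, 0], "rotation": [0, 0, 0]}
  ]
}}

```text
t: 12.55
eef_pos: [0.4859, -0.2035, -0.0309]
tool_rot: [112.7, 89.9, -5.6]
ft_force: [-0.1, -0.1, 0.6]
width: 0.753
```

Call:
{"fn": "play_rows", "kwargs": {
  "plan": [
    {"dp": [0, 0, 0], "rotation": [0, 0, 0]},
    {"dp": [0, 0, 0], "rotation": [0, 0, 0]},
    {"dp": [0, 0, 0], "rotation": [0, 0, 0]},
    {"dp": [0, 0, 0], "rotation": [0, 0, 0]},
    {"dp": [0, 0, 0], "rotation": [0, 0, 0]},
    {"dp": [0, 0, 0], "rotation": [0, 0, 0]}
  ],
  "claw": 0,
  "newtons": 40
}}

```text
t: 13.05
eef_pos: [0.4858, -0.2036, -0.0304]
tool_rot: [130.2, 89.9, 11.9]
ft_force: [-1.0, 1.3, 6.5]
width: 0.482
```

```bash
python3 go.py .5256 -.0294 .0836
```

```text
t 13.05 pos [ 485.8 -203.6  -30.4] tool dp mm [-113.9  -47.4 -172.4]
yaw of jaw -28.31 x-axis [ 1.7e-03  4.0e-04 -1.0e+00] F [-1.   1.3  6.5] w 0.482
rows of <=35mm: 7
```

Call:
{"fn": "play_rows", "kwargs": {
  "plan": [
    {"dp": [-4, 0, 0], "rotation": [0, 0, 0]},
    {"dp": [-15, 0, 0], "rotation": [0, 0, 0]},
    {"dp": [-25, 0, 0], "rotation": [0, 0, 0]},
    {"dp": [-30, 0, 0], "rotation": [0, 0, 0]},
    {"dp": [-25, 0, 0], "rotation": [0, 0, 0]},
    {"dp": [-15, -4, -14], "rotation": [0, 0, 0]},
    {"dp": [0, -7, -25], "rotation": [0, 0, 0]},
    {"dp": [0, -9, -32], "rotation": [0, 0, 0]},
    {"dp": [0, -9, -32], "rotation": [0, 0, 0]},
    {"dp": [0, -8.4, -32], "rotation": [0, 0, 0]},
    {"dp": [0, -6, -23], "rotation": [0, 0, 0]},
    {"dp": [0, -4, -15], "rotation": [0, 0, 0]},
    {"dp": [0, 0, 0], "rotation": [0, 0, 0]},
    {"dp": [0, 0, 0], "rotation": [0, 0, 0]},
    {"dp": [0, 0, 0], "rotation": [0, 0, 0]}
  ]
}}

```text
t: 14.3
eef_pos: [0.5249, -0.0301, 0.0826]
tool_rot: [28.8, 90.0, -89.6]
ft_force: [0.2, 0.3, -0.2]
width: 0.483
```

```bash
python3 go.py .526 -.0287 .002;python3 - <<'E'
from h import *
for _ in range(2): arm.camera('top'); s=arm.observe(); print((s['eef_pos']*1e3).round(1))
E
```

```text
t 14.3 pos [524.9 -30.1  82.6] tool dp mm [80.6  0.3 -1.8]
yaw of jaw -28.38 x-axis [ 0.e+00 -7.e-04 -1.e+00] F [ 0.2  0.3 -0.2] w 0.483
rows of <=35mm: 3
[524.9 -30.5  82.6]
[524.9 -30.6  82.6]
```

Call:
{"fn": "play_rows", "kwargs": {
  "plan": [
    {"dp": [12, 0.3, -1.8], "rotation": [0, 0, 0]},
    {"dp": [22, 0, 0], "rotation": [0, 0, 0]},
    {"dp": [20, 0, 0], "rotation": [0, 0, 0]},
    {"dp": [13, 0, 0], "rotation": [0, 0, 0]},
    {"dp": [7, 0, 0], "rotation": [0, 0, 0]},
    {"dp": [3, 0, 0], "rotation": [0, 0, 0]},
    {"dp": [0, 0, 0], "rotation": [0, 0, 0]},
    {"dp": [0, 0, 0], "rotation": [0, 0, 0]}
  ]
}}

```text
t: 15.07
eef_pos: [0.527, -0.0277, 0.0058]
tool_rot: [113.6, 89.9, -4.8]
ft_force: [1.1, 0.0, 0.4]
width: 0.483
```

Call:
{"fn": "play_rows", "kwargs": {
  "plan": [
    {"dp": [0.5, 0, 0], "rotation": [0, 0, 0]},
    {"dp": [0.5, 0, 0], "rotation": [0, 0, 0]},
    {"dp": [0.5, 0, 0], "rotation": [0, 0, 0]},
    {"dp": [0, 0, 0], "rotation": [0, 0, 0]}
  ]
}}

```text
t: 15.4
eef_pos: [0.5267, -0.0271, 0.0042]
tool_rot: [143.1, 90.0, 24.8]
ft_force: [-0.2, 1.2, -1.9]
width: 0.478
```

Call:
{"fn": "play_rows", "kwargs": {
  "plan": [
    {"dp": [0.5, 0, 0], "rotation": [0, 0, 0]},
    {"dp": [0.5, 0, 0], "rotation": [0, 0, 0]},
    {"dp": [0, 0, 0], "rotation": [0, 0, 0]}
  ]
}}

```text
t: 15.65
eef_pos: [0.5267, -0.0271, 0.0036]
tool_rot: [-172.6, 90.0, 69.1]
ft_force: [-2.0, 1.0, 5.6]
width: 0.484
```

Call:
{"fn": "play_rows", "kwargs": {
  "plan": [
    {"dp": [0.5, 0, 0], "rotation": [0, 0, 0]},
    {"dp": [0, 0, 0], "rotation": [0, 0, 0]}
  ]
}}

```text
t: 15.82
eef_pos: [0.5267, -0.0271, 0.0035]
tool_rot: [-159.2, 89.9, 82.5]
ft_force: [-2.9, 0.8, 10.1]
width: 0.48
```

Contact at the expected height. Release, rise and check.

Call:
{"fn": "play_rows", "kwargs": {
  "plan": [
    {"dp": [-0.7, 0, 0], "rotation": [0, 0, 0]},
    {"dp": [0, 0, 0], "rotation": [0, 0, 0]},
    {"dp": [0, 0, 0], "rotation": [0, 0, 0]},
    {"dp": [0, 0, 0], "rotation": [0, 0, 0]},
    {"dp": [-10, 0, 0], "rotation": [0, 0, 0]},
    {"dp": [-25, 0, 0], "rotation": [0, 0, 0]},
    {"dp": [-30, 0, 0], "rotation": [0, 0, 0]},
    {"dp": [-20, 0, 0], "rotation": [0, 0, 0]},
    {"dp": [-10, 0, 0], "rotation": [0, 0, 0]},
    {"dp": [0, 0, 0], "rotation": [0, 0, 0]},
    {"dp": [0, 0, 0], "rotation": [0, 0, 0]}
  ],
  "claw": 0.7
}}

```text
t: 16.73
eef_pos: [0.5263, -0.027, 0.098]
tool_rot: [-170.7, 90.0, 71.0]
ft_force: [-0.1, 0.7, -0.6]
width: 0.701
```

```bash
python3 go.py .6046 -.2066 .15
python3 - <<'E'
from chk import *
from disc import fitdisc
ci,im,dp=snap('wrist','w7')
screws(im,ci,(235,100,400,255))
fitdisc(im,ci,(320,190),40,.044,'fine')
cv2.imwrite('pics/c7.png',im[60:300,160:480,::-1])
E
```

```text
t 16.73 pos [526.3 -27.   98. ] tool dp mm [-52.  154.1 121. ]
yaw of jaw -28.28 x-axis [ 2.e-04  6.e-04 -1.e+00] F [-0.1  0.7 -0.6] w 0.701
rows of <=35mm: 6
screw? [256.2 139.4] 70 [497.3  37.5  13.5]
screw? [386.1 139.1] 66 [595.6 -15.2  13.5]
screw? [379.6 236.6] 32 [552.  -94.8  13.5]
fine circle 528.1 -21.5 dia 64.8 ellipse [528.7 -20.4] [61.  64.6]
```

View pics/c7.png

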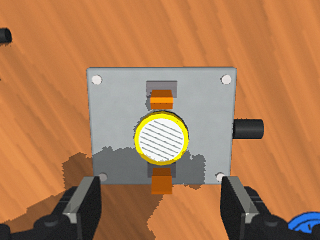

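Run:
```python
from chk import *
ci=arm.camera_info('wrist'); im=cv2.imread('pics/w7.png'); hsv=cv2.cvtColor(im,cv2.COLOR_BGR2HSV)
m=((hsv[...,0]>22)&(hsv[...,0]<38)&(hsv[...,1]>120)&(hsv[...,2]>170)).astype(np.uint8)*255
p=radial(m,(321.5,198),range(0,360,6),18,36,1,128); print(len(p),p.min(0),p.max(0))
print('fine top',arcfit(ci,p,.044,22,(525,-30)))
print('screw mid',(np.array([497.3,37.5])+[552,-94.8])/2)
V=hsv[...,2]
q=radial(V,(321.5,195),range(-125,-54,5),22,36,-1,70); print(len(q),q.min(0),'coarse',arcfit(ci,q,.034,22,(525,-30)))
```

```text
60 [293.5 173. ] [348.35209117 224.5       ]
fine top (array([524.28539938, -27.93479527]), np.float64(0.5589793826535345))
screw mid [524.65 -28.65]
8 [317.24561965 169.5970352 ] coarse (array([525.05974127, -28.47375461]), np.float64(0.22212132392429318))
```

Fine disc is within 0.8 mm of the centre. Now to the cover: translate, then turn the jaws +90° so they line up with the clips.

Call:
{"fn": "play_rows", "kwargs": {
  "plan": [
    {"dp": [-10, 10, 8], "rotation": [0, 0, 0]},
    {"dp": [-10, 20, 16], "rotation": [0, 0, 0]},
    {"dp": [-10, 26, 20], "rotation": [0, 0, 0]},
    {"dp": [-10, 26, 20], "rotation": [0, 0, 0]},
    {"dp": [-12, 26, 20], "rotation": [0, 0, 0]},
    {"dp": [0, 24, 19], "rotation": [0, 0, 0]},
    {"dp": [0, 15, 12], "rotation": [0, 0, 0]},
    {"dp": [0, 7.1, 6], "rotation": [0, 0, 0]},
    {"dp": [0, 0, 0], "rotation": [0, 0, 0]}
  ],
  "claw": 0.55
}}

```text
t: 17.53
eef_pos: [0.604, -0.2103, 0.1493]
tool_rot: [-13.8, 89.9, -132.3]
ft_force: [0.1, -0.5, 0.5]
width: 0.552
```

Call:
{"fn": "play_rows", "kwargs": {
  "plan": [
    {"dp": [0, 0, 0], "rotation": [-0.1047, 0, 0]},
    {"dp": [0, 0, 0], "rotation": [-0.1047, 0, 0]},
    {"dp": [0, 0, 0], "rotation": [-0.1047, 0, 0]},
    {"dp": [0, 0, 0], "rotation": [-0.1047, 0, 0]},
    {"dp": [0, 0, 0], "rotation": [-0.1047, 0, 0]},
    {"dp": [0, 0, 0], "rotation": [-0.1047, 0, 0]},
    {"dp": [0, 0, 0], "rotation": [-0.1047, 0, 0]},
    {"dp": [0, 0, 0], "rotation": [-0.1047, 0, 0]},
    {"dp": [0, 0, 0], "rotation": [-0.1047, 0, 0]},
    {"dp": [0, 0, 0], "rotation": [-0.1047, 0, 0]},
    {"dp": [0, 0, 0], "rotation": [-0.1047, 0, 0]},
    {"dp": [0, 0, 0], "rotation": [-0.1047, 0, 0]},
    {"dp": [0, 0, 0], "rotation": [-0.1047, 0, 0]},
    {"dp": [0, 0, 0], "rotation": [-0.1047, 0, 0]},
    {"dp": [0, 0, 0], "rotation": [-0.1047, 0, 0]},
    {"dp": [0, 0, 0], "rotation": [0, 0, 0]},
    {"dp": [0, 0, 0], "rotation": [0, 0, 0]}
  ]
}}

```text
t: 18.95
eef_pos: [0.6043, -0.2053, 0.1497]
tool_rot: [157.4, 89.9, 129.1]
ft_force: [1.1, -0.1, -0.4]
width: 0.548
```

```bash
python3 - <<'E'
from disc import *
ci,im,dp=snap('wrist','w8')
fitdisc(im,ci,(320,190),70,.004,'cover')
E
python3 go.py .6046 -.2066 .0
```

```text
cover circle 604.8 -205.3 dia 59.8 ellipse [ 604.9 -205.4] [59.  59.5]
t 19.0 pos [ 604.4 -205.6  149.8] tool dp mm [149.8  -0.8   0.8]
yaw of jaw 61.62 x-axis [-8.e-04  9.e-04 -1.e+00] F [-0.7 -0.3 -0.4] w 0.55
rows of <=35mm: 5
```

View pics/w8.png

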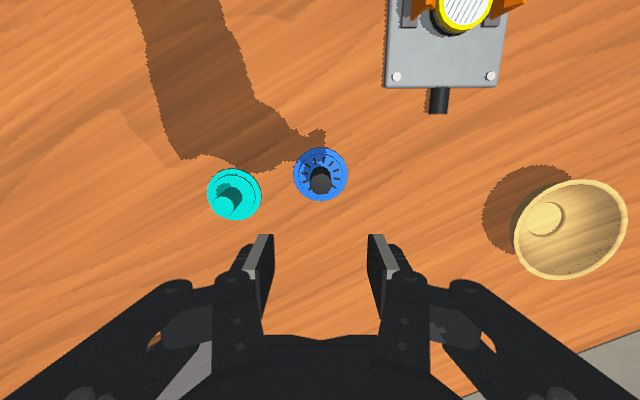

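The blue cover is at (320,174), under the tool, and the green one is off to the left. Descend to grip the knob with the tips about 24 mm above the bench.

Call:
{"fn": "play_rows", "kwargs": {
  "plan": [
    {"dp": [20, 0.3, 0.3], "rotation": [0, 0, 0]},
    {"dp": [30, 0, 0], "rotation": [0, 0, 0]},
    {"dp": [35, 0, 0], "rotation": [0, 0, 0]},
    {"dp": [30, 0, 0], "rotation": [0, 0, 0]},
    {"dp": [20, 0, 0], "rotation": [0, 0, 0]},
    {"dp": [13, 0, 0], "rotation": [0, 0, 0]},
    {"dp": [8, 0, 0], "rotation": [0, 0, 0]},
    {"dp": [5, 0, 0], "rotation": [0, 0, 0]},
    {"dp": [0, 0, 0], "rotation": [0, 0, 0]},
    {"dp": [0, 0, 0], "rotation": [0, 0, 0]}
  ]
}}

```text
t: 19.83
eef_pos: [0.6061, -0.207, -0.0098]
tool_rot: [13.9, 89.9, -14.4]
ft_force: [-0.4, -0.2, 0.6]
width: 0.547
```

Call:
{"fn": "play_rows", "kwargs": {
  "plan": [
    {"dp": [0, 0, 0], "rotation": [0, 0, 0]},
    {"dp": [0, 0, 0], "rotation": [0, 0, 0]},
    {"dp": [0, 0, 0], "rotation": [0, 0, 0]},
    {"dp": [0, 0, 0], "rotation": [0, 0, 0]},
    {"dp": [0, 0, 0], "rotation": [0, 0, 0]},
    {"dp": [0, 0, 0], "rotation": [0, 0, 0]},
    {"dp": [0, 0, 0], "rotation": [0, 0, 0]}
  ],
  "claw": 0,
  "newtons": 100
}}

```text
t: 20.42
eef_pos: [0.6062, -0.2071, -0.0092]
tool_rot: [21.1, 89.9, -7.3]
ft_force: [-1.7, 0.7, 6.2]
width: 0.215
```

```bash
python3 go.py .526 -.029 .1
```

```text
t 20.42 pos [ 606.2 -207.1   -9.2] tool dp mm [-109.5  118.8 -154.9]
yaw of jaw 61.67 x-axis [ 2.4e-03 -3.0e-04 -1.0e+00] F [-1.7  0.7  6.2] w 0.215
rows of <=35mm: 7
```

Call:
{"fn": "play_rows", "kwargs": {
  "plan": [
    {"dp": [-4, 0, 0], "rotation": [0, 0, 0]},
    {"dp": [-15, 0, 0], "rotation": [0, 0, 0]},
    {"dp": [-25, 0, 0], "rotation": [0, 0, 0]},
    {"dp": [-30, 0, 0], "rotation": [0, 0, 0]},
    {"dp": [-25, 0, 0], "rotation": [0, 0, 0]},
    {"dp": [-11, 6, -8], "rotation": [0, 0, 0]},
    {"dp": [0, 14, -18], "rotation": [0, 0, 0]},
    {"dp": [0, 20, -26], "rotation": [0, 0, 0]},
    {"dp": [0, 20, -26], "rotation": [0, 0, 0]},
    {"dp": [0, 20, -26], "rotation": [0, 0, 0]},
    {"dp": [0, 18, -24], "rotation": [0, 0, 0]},
    {"dp": [0, 13, -17], "rotation": [0, 0, 0]},
    {"dp": [0, 7.8, -10], "rotation": [0, 0, 0]},
    {"dp": [0, 0, 0], "rotation": [0, 0, 0]},
    {"dp": [0, 0, 0], "rotation": [0, 0, 0]},
    {"dp": [0, 0, 0], "rotation": [0, 0, 0]}
  ]
}}

```text
t: 21.75
eef_pos: [0.5251, -0.0296, 0.099]
tool_rot: [-50.9, 90.0, -79.3]
ft_force: [0.3, 0.2, -1.0]
width: 0.214
```

```bash
python3 go.py .526 -.029 .06
python3 - <<'E'
from h import *
snap('wrist','w9')
E
```

```text
t 21.75 pos [525.1 -29.6  99. ] tool dp mm [39.   1.   0.5]
yaw of jaw 61.62 x-axis [ 1.e-04 -7.e-04 -1.e+00] F [ 0.3  0.2 -1. ] w 0.214
rows of <=35mm: 2
```

View pics/w9.png

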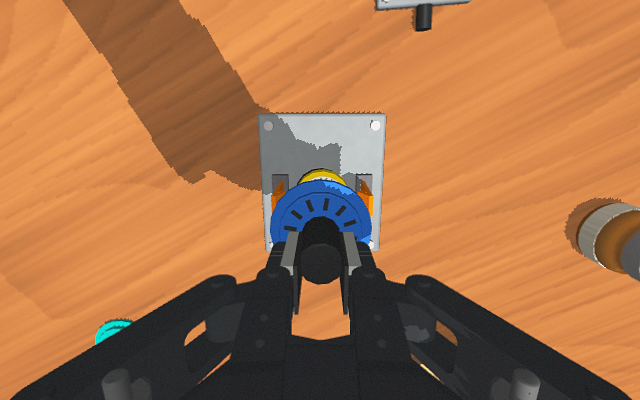

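The cover is held level at about (321,232). The yellow disc's arc shows behind it at (322,172), and the screws are at (268,126) and (376,126). Checking the alignment:

Run:
```python
from chk import *
ci=arm.camera_info('wrist'); im=cv2.imread('pics/w9.png'); hsv=cv2.cvtColor(im,cv2.COLOR_BGR2HSV)
r=rot(arm.observe()['tool_rot']); t=np.array([525.4,-29.4])
def show(n,c): d=np.array([*c,0])-[*t,0]; print(n,np.round(c,1),'rel TCP tool y,z',(d@r)[1:].round(1))
b=((hsv[...,0]>100)&(hsv[...,0]<130)&(hsv[...,1]>120)).astype(np.uint8)*255
p=radial(b,(321,232),range(-175,-4,4),35,62,1,128)
c,e=arcfit(ci,p,.112,30,(525,-30)); show('cover',c); print(e,len(p))
y=((hsv[...,0]>20)&(hsv[...,0]<38)&(hsv[...,1]>120)&(hsv[...,2]>90)).astype(np.uint8)*255
p=radial(y,(322,195),range(-140,-39,4),15,40,1,128)
c,e=arcfit(ci,p,.044,22,(525,-30)); show('fine',c); print(e,len(p),p.min(0),p.max(0))
im=im[:,:,::-1].copy(); screws(im,ci,(255,110,395,255))
V=hsv[...,2]; print(V[126,262:275],V[126,370:383])
```

```text
cover [524.1 -29.1] rel TCP tool y,z [-0.3 -1.3]
0.16651530139519366 43
fine [524.8 -28. ] rel TCP tool y,z [ 1.  -1.2]
0.16413320454954317 26 [301.69982226 168.51614308] [342.30017774 177.96612834]
screw? [323.1 177.9] 34 [518.2 -23.2  13.5]
screw? [371.3 244.7] 33 [597.6 -13.7  13.5]
[123 129 157 161 162 162 162 162 166 163 155  99 122] [143 250 245 243 243 243 244 245 244 245 215 206 210]
```

Call:
{"fn": "play_rows", "kwargs": {
  "plan": [
    {"dp": [8, 0.8, 0.5], "rotation": [0, 0, 0]},
    {"dp": [14, 0, 0], "rotation": [0, 0, 0]},
    {"dp": [13, 0, 0], "rotation": [0, 0, 0]},
    {"dp": [8, 0, 0], "rotation": [0, 0, 0]},
    {"dp": [4, 0, 0], "rotation": [0, 0, 0]},
    {"dp": [0, 0, 0], "rotation": [0, 0, 0]},
    {"dp": [0, 0, 0], "rotation": [0, 0, 0]}
  ]
}}

```text
t: 22.38
eef_pos: [0.5261, -0.0285, 0.0521]
tool_rot: [-12.3, 90.0, -40.7]
ft_force: [0.6, 0.7, -1.2]
width: 0.221
```

Call:
{"fn": "play_rows", "kwargs": {
  "plan": [
    {"dp": [1, 0, 0], "rotation": [0, 0, 0]},
    {"dp": [1, 0, 0], "rotation": [0, 0, 0]},
    {"dp": [1, 0, 0], "rotation": [0, 0, 0]},
    {"dp": [1, 0, 0], "rotation": [0, 0, 0]},
    {"dp": [0, 0, 0], "rotation": [0, 0, 0]}
  ]
}}

```text
t: 22.8
eef_pos: [0.5258, -0.0283, 0.0481]
tool_rot: [-30.0, 90.0, -58.3]
ft_force: [0.2, 0.1, -0.2]
width: 0.216
```

Call:
{"fn": "play_rows", "kwargs": {
  "plan": [
    {"dp": [1, 0, 0], "rotation": [0, 0, 0]},
    {"dp": [1, 0, 0], "rotation": [0, 0, 0]},
    {"dp": [0, 0, 0], "rotation": [0, 0, 0]}
  ]
}}

```text
t: 23.05
eef_pos: [0.5261, -0.0285, 0.0463]
tool_rot: [8.7, 90.0, -19.7]
ft_force: [-1.0, -1.2, 1.8]
width: 0.218
```

Contact with the clips begins at T≈46, as predicted. Pressing on.

Call:
{"fn": "play_rows", "kwargs": {
  "plan": [
    {"dp": [1, 0, 0], "rotation": [0, 0, 0]},
    {"dp": [1, 0, 0], "rotation": [0, 0, 0]},
    {"dp": [0, 0, 0], "rotation": [0, 0, 0]}
  ]
}}

```text
t: 23.3
eef_pos: [0.5267, -0.0284, 0.0447]
tool_rot: [26.0, 89.9, -2.4]
ft_force: [-0.7, -1.9, 2.9]
width: 0.216
```

Call:
{"fn": "play_rows", "kwargs": {
  "plan": [
    {"dp": [1, 0, 0], "rotation": [0, 0, 0]},
    {"dp": [1, 0, 0], "rotation": [0, 0, 0]},
    {"dp": [0, 0, 0], "rotation": [0, 0, 0]}
  ]
}}

```text
t: 23.55
eef_pos: [0.5273, -0.0285, 0.0438]
tool_rot: [33.6, 89.8, 5.3]
ft_force: [-2.4, -0.8, 11.3]
width: 0.218
```

Call:
{"fn": "play_rows", "kwargs": {
  "plan": [
    {"dp": [1, 0, 0], "rotation": [0, 0, 0]},
    {"dp": [1, 0, 0], "rotation": [0, 0, 0]},
    {"dp": [0, 0, 0], "rotation": [0, 0, 0]}
  ]
}}

```text
t: 23.8
eef_pos: [0.5269, -0.0287, 0.0403]
tool_rot: [14.8, 89.9, -13.5]
ft_force: [2.4, -3.8, -0.7]
width: 0.215
```

Call:
{"fn": "play_rows", "kwargs": {
  "plan": [
    {"dp": [1, 0, 0], "rotation": [0, 0, 0]},
    {"dp": [1, 0, 0], "rotation": [0, 0, 0]},
    {"dp": [0, 0, 0], "rotation": [0, 0, 0]}
  ]
}}

```text
t: 24.05
eef_pos: [0.5243, -0.0277, 0.0367]
tool_rot: [-159.3, 89.8, 172.4]
ft_force: [1.1, -0.7, -9.4]
width: 0.216
```

The force rose to 11 N, then dropped and reversed, which is the snap. Now press onto the discs.

Call:
{"fn": "play_rows", "kwargs": {
  "plan": [
    {"dp": [1, 0, 0], "rotation": [0, 0, 0]},
    {"dp": [1, 0, 0], "rotation": [0, 0, 0]},
    {"dp": [0, 0, 0], "rotation": [0, 0, 0]}
  ]
}}

```text
t: 24.3
eef_pos: [0.5255, -0.0275, 0.0357]
tool_rot: [176.8, 89.9, 148.5]
ft_force: [0.8, -0.5, -1.2]
width: 0.214
```

Call:
{"fn": "play_rows", "kwargs": {
  "plan": [
    {"dp": [1, 0, 0], "rotation": [0, 0, 0]},
    {"dp": [1, 0, 0], "rotation": [0, 0, 0]},
    {"dp": [0, 0, 0], "rotation": [0, 0, 0]}
  ]
}}

```text
t: 24.55
eef_pos: [0.5261, -0.0278, 0.0348]
tool_rot: [100.0, 90.0, 71.7]
ft_force: [-1.4, 0.8, 4.0]
width: 0.218
```

Call:
{"fn": "play_rows", "kwargs": {
  "plan": [
    {"dp": [1, 0, 0], "rotation": [0, 0, 0]},
    {"dp": [1, 0, 0], "rotation": [0, 0, 0]},
    {"dp": [0, 0, 0], "rotation": [0, 0, 0]}
  ]
}}

```text
t: 24.8
eef_pos: [0.5263, -0.0278, 0.0347]
tool_rot: [109.1, 89.9, 80.8]
ft_force: [-6.6, 0.3, 19.2]
width: 0.213
```

Call:
{"fn": "play_rows", "kwargs": {
  "plan": [
    {"dp": [0.6, 0, 0], "rotation": [0, 0, 0]},
    {"dp": [0.6, 0, 0], "rotation": [0, 0, 0]},
    {"dp": [0, 0, 0], "rotation": [0, 0, 0]},
    {"dp": [0, 0, 0], "rotation": [0, 0, 0]}
  ]
}}

```text
t: 25.13
eef_pos: [0.5265, -0.0279, 0.0347]
tool_rot: [104.1, 89.9, 75.7]
ft_force: [-9.2, 1.7, 27.4]
width: 0.215
```

Run:
```python
from h import *
c,im,dp=snap('wrist','w10'); cs,sc,_=snap('scene','s10')
P=onz  # crop both
cv2.imwrite('pics/c10.png',np.hstack([cv2.resize(im[100:300,200:440],(480,400)),cv2.resize(sc[175:245,240:300+10],(400,400),interpolation=cv2.INTER_CUBIC)[:,:320]])[:,:,::-1])
s=arm.observe(); print(s['t'],s['eef_pos'],s['ft_force'],s['torque'],s['width'])
```

```text
25.2333 [ 0.52645878 -0.02787246  0.03466378] [-8.63754266  0.53801442 27.40948778] [ 0.17907835  2.09586354 -0.01158369] 0.21487998091844543
```

No more pictures to view, so I'll check numerically from depth: rim height and tilt, and the clip positions against their earlier upright state.

Run:
```python
from h import *
def pts(cam,fn,sel):
    ci=arm.camera_info(cam); im=cv2.imread(f'pics/{fn}.png'); h=cv2.cvtColor(im,cv2.COLOR_BGR2HSV); d=np.load(f'pics/{fn}.npy')
    m=sel(h[...,0].astype(int),h[...,1],h[...,2])&(d>0); v,u=np.where(m)
    P=(np.array(ci['eye'])+ray(ci,np.c_[u,v])*d[v,u][:,None])*1000-[525,-29.2,0]
    a=np.radians(-28.3); L=np.c_[P[:,0]*np.cos(a)+P[:,1]*np.sin(a),-P[:,0]*np.sin(a)+P[:,1]*np.cos(a),P[:,2]]
    return L[np.hypot(L[:,0],L[:,1])<50]
blue=lambda H,S,V:(H>100)&(H<130)&(S>120)
org=lambda H,S,V:(H<15)&(S>200)&(V>110)
for cam,fn in(('wrist','w10'),('scene','s10')):
    B=pts(cam,fn,blue); rr=np.hypot(B[:,0],B[:,1])
    for n,k in(('rim +y',(rr>25)&(B[:,1]>8)),('rim -y',(rr>25)&(B[:,1]<-8)),('rim mid',(rr>25)&(abs(B[:,1])<8)),('step',rr<22)):
        if k.sum(): print(cam,n,k.sum(),'z med',np.median(B[k,2]).round(1),np.percentile(B[k,2],[10,90]).round(1))
for cam,fn in(('scene','scene0'),('scene','s10'),('wrist','w10')):
    O=pts(cam,fn,org)
    for sg in(1,-1):
        k=(O[:,1]*sg>20)&(O[:,2]>52)
        if k.sum(): print(fn,'clip',sg,k.sum(),'y',np.percentile(O[k,1]*sg,[10,50,90]).round(1),'ztop',np.percentile(O[k,2],95).round(1))
```

```text
wrist rim +y 794 z med 49.8 [49.  53.2]
wrist rim -y 432 z med 49.7 [48.7 50.5]
wrist rim mid 354 z med 49.9 [48.7 51. ]
wrist step 1397 z med 53.7 [52.9 54.5]
scene rim +y 64 z med 52.7 [ 47.  242.4]
scene rim -y 48 z med 138.6 [ 46.5 236.7]
scene rim mid 10 z med 48.0 [43.9 65.4]
scene step 121 z med 52.1 [ 50.  115.3]
scene0 clip 1 17 y [30.6 34.8 37.4] ztop 64.3
scene0 clip -1 31 y [27.8 30.6 35. ] ztop 63.8
s10 clip 1 22 y [30.  35.3 38.1] ztop 151.0
s10 clip -1 29 y [28.2 32.  35.6] ztop 64.4
w10 clip 1 631 y [29.3 33.  36.9] ztop 66.0
w10 clip -1 671 y [27.5 31.3 35. ] ztop 66.1
```

```bash
python3 -c "
from plant import arm
print(arm.hand_in()); s=arm.observe(); print(s['t'],s['ft_force'],s['width'])"
```

```text
the job is handed in; nothing more can be done
None
the job is handed in; nothing more can be done
```

I loaded both discs, snapped the blue cover shut under the two clips, and handed the job in at about 25 s of the 69 s allowed. The arm is still holding the knob and pressing down at about 27 N.

**Last checks:**
- **Discs:** the coarse and fine discs each lay within about 1 mm of the head's centre, measured from its corner screws, when last seen before the cover went on.
- **Snap:** the force rose to 11 N, dropped and briefly pulled the cover down, then rose again on the discs at the expected height.
- **Cover:** the rim is level, at 49.7–49.9 mm on every side in the wrist camera. That camera read about 2 mm high on the clip tops, so this fits the expected 48 mm.
- **Clips:** both clips are back upright.

**What failed or disagreed:**
- **First grasp missed:** the fingers closed above the coarse disc, which did not move. Two cameras showed the fingertips about 35 mm behind the reported tool point, so I corrected for that on every later grasp.
- **Opening reading:** the gripper's reported opening was about 3 mm too small on every object.
- **Sideways force:** about 9 N remained at the end while pressing.
- **Final picture:** I could not view it because the picture limit was reached, so the final cover and clip checks are numbers only. The scene camera's depth around the cover was too mixed to use.
- **Jar, bowl and mallet:** I did not re-measure them, but the arm never worked near them.

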